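# Re-index the swivelling inspection camera

## Task

The small red inspection camera on the swivel stage is locked in its middle notch. Pull the orange spring ring straight up until its pin is just clear, swing the bracket so that the camera turns towards the white ball, and let the ring go so that the pin drops fully home in the brass notch on that side. The notch blocks are clamped by hand, so feel for the notch with the pin and do not force the pin against it; do not overstretch the spring, keep off the camera, and leave everything else on the bench where it is.

Things in the scene. Friction and masses are not known exactly. Their poses are not given: they have to be found in the camera images.
- stage: Fixed swivel stage: black round foot 140 mm across, 40 mm high. Origin: centre of its underside, on the swivel axis; z up; -x points to the side with the orange ring (towards the robot, within about 25 degrees), +x is where the camera looks in the middle notch. With the stage's heading h and the swing s the ring lies 85 mm from the axis, in direction h + s + 180 degrees.
- pivot (a point): Point on the vertical swivel axis, 62 mm above the bench, at the level of the bracket's top. The aluminium bracket (180 x 36 x 10 mm) carries the camera on one end and the ring on the other: when the camera goes to one side, the ring goes to the other.
- swing (a joint): Swivel of the bracket about the vertical axis, rad; 0 = middle notch (start), positive = counter-clockwise seen from above, limits +-0.82. Turning it by the ring takes about 1 N with the pin clear and 3 to 5 N while the pin drags on the track.
- ring (a joint): Travel of the spring ring and its pin straight up, m; 0 = pin fully home in a notch, 0.007 to 0.008 = pin tip resting on the track between notches, 0.009 to 0.014 = clear of it. The spring pulls down with 5 N at 0, 9 N at 0.008, 11 N at 0.012; motion is damped (60 N per m/s). Beyond 0.016 the spring is overstretched (hard stop at 0.020).
- ring_grip (a point): Point on the axis of the orange pull ring, at gripping height. The ring is an upright ribbed cylinder 28 mm in diameter and 34 mm high: top 10 mm above this point, underside 24 mm below. With the pin home this point is 104 mm above the bench, and a 24 mm wide housing begins 27 mm below it. Any yaw will do for the grip.
- pin: Steel index pin under the ring, 8 mm in diameter, flat tip with a 0.7 mm chamfer; moves with the ring. Origin at the tip: 38 mm above the bench when home. Pin and notches are damaged if pin and track press on each other with more than 20 N; a freely released ring does not do so.
- index_plate: Fixed arc track under the ring, 85 mm from the swivel axis, 24 mm wide, flat top 46 mm above the bench, unbroken but for three notches 10 mm wide along the arc, upright walls: the middle one (grey, swing 0) and one in each of two brass blocks clamped somewhere from 27 to 39 degrees (0.47 to 0.68 rad) either side; their angles are not measured and differ. Over a notch the pin drops 8 mm.
- camera: Red inspection camera, a 42 mm cube with a black 42 mm wide lens, on the bracket's end away from the ring. Delicate: not to be touched. Origin: centre of its underside, 52 mm from the swivel axis, 62 mm above the bench; x along the view. Its top is 104 mm above the bench.
- white_ball: Loose stand: 52 mm dark foot, thin post, 40 mm white ball, 100 mm high. Origin: centre of its underside. It stands beyond the stage on its left (+y of the stage) or right (-y), changing from run to run: the camera must go to this side (swing positive if the ball is at +y, negative if at -y).
- black_trap: Loose black upright cylinder, 38 mm wide and 94 mm high on a 52 mm aluminium foot, on the other side from the white ball. Origin: centre of its underside. Bystander.
- screwdriver: Loose red screwdriver lying on the bench, 160 mm long. Bystander.
- lens_jar: Loose round grey jar with a blue lid, 60 mm wide, 34 mm high. Origin: centre of its underside. Bystander.
Not all that is in view belongs to the job. Leave any pink or turquoise look-alike of the stage alone.

How it is judged:
By the outcome, as a careful person would: the job done as asked, in the order asked, and still so for the second after the job is handed in, with the robot touching nothing.
It also fails if it takes over 64 s, if anything falls off the work surface, if the arm or the gripper's body presses on something with over 40 N, if the wrist force passes 120 N, or if a joint passes its speed limit or range.

## Robot

A 6-joint arm with a two-finger parallel gripper is mounted at the origin on the work surface. World frame = base frame: x ahead of the robot, y to its left, z up, the work surface at z = 0. Lengths are in m, angles in degrees, forces in N, time in s.
With the tool pointing down it reaches from about 0.3 to 0.75 m from the base axis. Payload 8.5 kg.
Tool frame: the origin (TCP) lies at the very end of the fingers, on their centre line; the grasp point (between the pads) lies 19 mm behind it (env.pinch_z is the distance from the TCP to the grasp point, in m); z points along the fingers, y is the line along which they close (so a half turn about z gives the same grasp; the last joint's range is limited). The gripper opens to 85 mm and grips with 20 to 120 N. Pads are 22 mm wide; open, the fingers measure 114 mm over their backs; the gripper's body (76 mm by 85 mm) begins 54 mm behind the grasp point. The pads swing forward as they close: fully open they stand 13 mm farther back than shut.
Start: joints at [52.408, 21.807, 74.336, -0, 83.858, -12.336], TCP at [0.235, 0.497, 0.231] pointing down, gripper open.
Joint ranges: [-178.18, 178.18], [-50.72, 133.34], [12.68, 142.11], [-81.47, 261.47], [9.98, 163.14], [-165.26, 165.26]. Speed limits (degrees/s): [136.94, 136.94, 180, 180, 180, 180].

## Interface

Orientations are given as a 3x3 rotation matrix whose columns are the frame's x, y, z axes.
In Python, from rig import env, viewer gives the robot as it stands.
- The arm moves only by the tool drive_tool, never from a script. Its argument "series" is a list of rows, each a list of 3 entries, a list of its own where there are three numbers: the shift along the tool's x, y, z in m, then the turn about the tool's z in degrees, then the finger opening in m, from 0 to 0.0854. A call has 1 to 20 rows; each row is the pose to reach, as a shift and turn from the pose commanded when the call began, along the tool's axes at that moment; what a row does not reach only later rows make up. A row lasts 1/10 s, in which the tool goes at most 50 mm and 8.59 degrees, less where a joint would pass 70% of its speed; a pose out of reach is approached as far as the arm can. A call with a gripper value outside its range is refused whole. The fingers move at their own pace and stop on an object; "newtons" is the grip in N (left out, the last holds). Time passes only in rows, so rows that repeat a pose let the fingers close. It gives the time, the measured TCP pose, the force, the opening and the grip force at its end, in the units of the state.
- env.observe(): the state, without advancing time (a new reading comes with each control period).
- viewer.get_image(name): name is "side" or "top" or "wrist"; returns a dict with "img" (384x512x3 uint8, red, green, blue), "depth" (384x512 float32, m along the optical axis (not along the pixel's ray), 0 where there is no reading), "camera_matrix" (3x3 intrinsics, pixels), "rvec" (rotation vector, rad) and "tvec" (3), from world to camera coordinates, as OpenCV has them. Camera axes: x right, y down, z forward; pixel columns grow to the right and rows downward; lengths in m; the calibration is good to about 2 mm. A picture is of the moment at which its call begins.
- env.close_job(): hands the job in; it is judged then, once.
The state is a dict: "time_s": time; "q": joint angles; "qvel": joint speeds; "joint_efforts": joint torques, N m; "position": TCP position; "tool_rot": TCP orientation; "ft_force": force on the tool from outside, world axes, zero at the start; "wrist_torque": the same for the moment, N m; "grip_width": finger opening in m; "gripper_force": force on a finger pad.
Only numpy, scipy, OpenCV 4.12 (cv2) and the standard library are available. Lean on these libraries where they do the work, as an engineer would, in place of code of your own. Each camera call takes 0.05 s, during which the arm holds its last target. There are 200 camera calls.

## Working session

There is one attempt and no reset: what is moved stays moved. The work goes in short steps, Python scripts to look and compute and a tool call to move; the robot and the scene stay as the last step left them, time stands still between calls to the robot, and variables do not carry over. Pictures are saved under pics/ and viewed, at most 10 in all, crops included, and the job is handed in when it is done.

Besides the shell and the picture viewer there is one more tool, called after "Emit:" by a JSON object that holds its "api" and its "payload", one argument or row to a line. drive_tool: Moves the arm, as the interface text tells. Its arguments: {"type":"object","properties":{"series":{"type":"array"},"newtons":{"type":"number"}},"required":["series"]}

```bash
mkdir -p pics; ls; cat > h.py <<'E'
import numpy as np, cv2
from rig import env, viewer
def cam(n):
    d=viewer.get_image(n); d['R']=cv2.Rodrigues(np.array(d['rvec'],float))[0]; d['t']=np.array(d['tvec'],float).ravel(); d['K']=np.array(d['camera_matrix'],float); return d
def save(d,f): cv2.imwrite('pics/'+f,cv2.cvtColor(d['img'],cv2.COLOR_RGB2BGR))
def world(d):  # HxWx3 world points by depth
    z=d['depth']; h,w=z.shape; u,v=np.meshgrid(np.arange(w),np.arange(h))
    p=np.stack([u,v,np.ones_like(u)],-1)@np.linalg.inv(d['K']).T*z[...,None]
    return (p-d['t'])@d['R']
def ray(d,u,v,h):
    c=-d['R'].T@d['t']; r=d['R'].T@np.linalg.inv(d['K'])@[u,v,1.]
    return c+r*(h-c[2])/r[2]
E
python3 - <<'E'
from h import *
a=cam('top');b=cam('side')
save(a,'top1.png');save(b,'side1.png')
for d in(a,b):print(-d['R'].T@d['t'],d['K'][0,0])
o=env.observe();print(o['time_s'],o['position'],o['tool_rot'],o['ft_force'],env.pinch_z)
E
```

```text
pics
[ 3.79865049e-01 -7.24904719e-04  1.36159316e+00] 438.9039405658849
[ 0.13022089 -0.49942656  0.84500589] 419.4928964890665
0.1 [0.23447805 0.49721181 0.23078465] [[-9.04420231e-01  4.26642008e-01 -8.02059319e-04]
 [ 4.26642660e-01  9.04419719e-01 -1.00666059e-03]
 [ 2.95914568e-04 -1.25263692e-03 -9.99999172e-01]] [ 0.55335473  0.08974238 -0.42399713] 0.0187
```

View pics/top1.png

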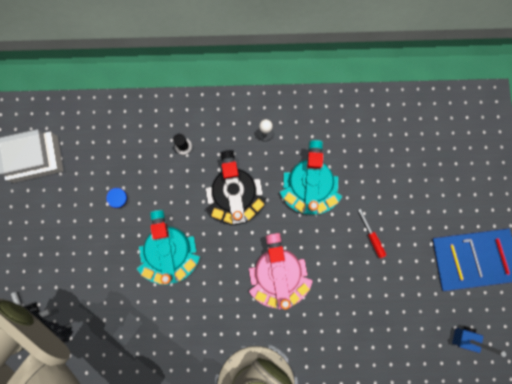

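View pics/side1.png

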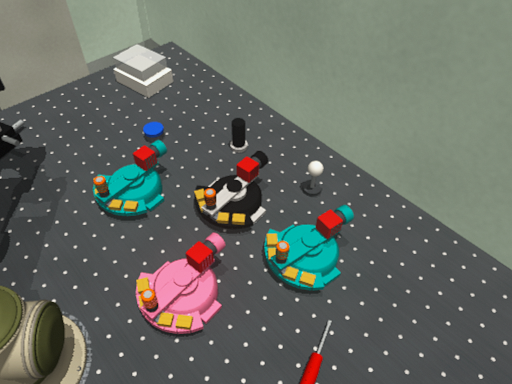

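The top view shows the real (black) stage at about (235,190) with its orange ring at (238,216). The white ball is at (265,127), to its right (stage −y), and the trap is at (182,144). So the camera goes right: swing is negative and the ring moves to the left (+y).

```bash
python3 - <<'E'
from h import *
def comp(m,d,z,name):
    n,l,s,c=cv2.connectedComponentsWithStats(m.astype(np.uint8))
    for i in range(1,n):
        if s[i,4]>8: print(name,c[i].round(1),s[i,4],ray(d,*c[i],z).round(4), np.median(P[l==i],0).round(4))
for n,(x0,x1,y0,y1) in (('top',(190,280,110,235)),('side',(185,335,110,235))):
    d=cam(n);P=world(d);I=d['img'].astype(int)
    hsv=cv2.cvtColor(d['img'],cv2.COLOR_RGB2HSV).astype(int)
    box=np.zeros(I.shape[:2],bool);box[y0:y1,x0:x1]=1
    H,S,V=hsv[...,0],hsv[...,1],hsv[...,2]
    print(n)
    comp(box&(H>17)&(H<30)&(S>150)&(V>120),d,.046,'brass')
    comp(box&(H>5)&(H<=15)&(S>100)&(V>120),d,.114,'orange')
    comp(box&((H<=4)|(H>175))&(S>150)&(V>100),d,.104,'red')
    comp(box&(S<40)&(V>170),d,.08,'white')
    big=cv2.resize(d['img'][y0:y1,x0:x1],None,fx=5,fy=5,interpolation=cv2.INTER_CUBIC)
    cv2.imwrite(f'pics/{n}_crop.png',cv2.cvtColor(big,cv2.COLOR_RGB2BGR))
    # foot pixels / bracket hints: black points between z .03 and .05
    m=box&(V<60)&(P[...,2]>.034)&(P[...,2]<.046)
    q=P[m][:,:2].astype(np.float32)
    if len(q)>20: print('foot',cv2.minEnclosingCircle(q))
E
```

```text
top
brass [257.5 204.8] 88 [ 0.5292 -0.0195  0.046 ] [ 0.5289 -0.0206  0.0462]
brass [217.4 213.4] 94 [0.5063 0.1018 0.046 ] [0.5054 0.1016 0.0456]
brass [249.5 212.9] 66 [0.5055 0.0052 0.046 ] [0.5053 0.0064 0.0457]
brass [227.5 217.7] 55 [0.4928 0.0716 0.046 ] [0.492  0.0704 0.0447]
orange [236.4 216.4] 35 [0.4899 0.0424 0.114 ] [0.4885 0.0438 0.1137]
red [229.4 169.6] 236 [0.6281 0.0603 0.104 ] [0.6293 0.0591 0.1034]
white [265.7 125.2] 110 [ 0.7664 -0.0505  0.08  ] [ 0.7618 -0.0505  0.0952]
white [234.3 195.9] 335 [0.5535 0.0485 0.08  ] [0.5527 0.0479 0.0613]
white [258.1 186.4] 78 [ 0.5799 -0.0224  0.08  ] [ 0.5913 -0.0233  0.013 ]
white [209.  195.2] 72 [0.5575 0.1232 0.08  ] [0.5658 0.1296 0.0143]
white [237.1 214.5] 15 [0.4983 0.0414 0.08  ] [0.4941 0.0405 0.1165]
white [242.3 219.1] 15 [0.4844 0.0267 0.08  ] [0.4839 0.0278 0.0624]
white [234.8 221.4] 9 [0.4783 0.0487 0.08  ] [0.4808 0.0488 0.0611]
foot ((0.5511772632598877, 0.050555597990751266), 0.09068018198013306)
side
brass [199.2 193.5] 85 [0.5043 0.1039 0.046 ] [0.5033 0.1042 0.0453]
brass [201.3 203.4] 42 [0.4885 0.07
[... 397 characters left out ...]
.9 219.5] 233 [ 0.6455 -0.1911  0.104 ] [ 0.6452 -0.1893  0.1031]
white [240.2 145.8] 35 [0.6746 0.1417 0.08  ] [0.7239 0.2006 0.0111]
white [315.6 166.6] 136 [ 0.7686 -0.0462  0.08  ] [ 0.7569 -0.0548  0.0933]
white [241.4 181.4] 38 [0.5914 0.0408 0.08  ] [0.6033 0.0512 0.0613]
white [211.7 183.4] 9 [0.5316 0.0842 0.08  ] [0.5634 0.134  0.0136]
white [221.5 198.3] 253 [0.5192 0.0307 0.08  ] [0.5318 0.0423 0.0612]
white [240.4 193.6] 53 [0.563  0.0121 0.08  ] [0.5797 0.0321 0.0505]
white [209.4 191.6] 21 [0.5107 0.0668 0.08  ] [0.493  0.0419 0.1148]
white [257.4 213.5] 89 [ 0.5526 -0.0607  0.08  ] [ 0.5898 -0.0229  0.013 ]
foot ((0.6140991449356079, 0.09533696621656418), 0.16096527874469757)
```

View pics/top_crop.png

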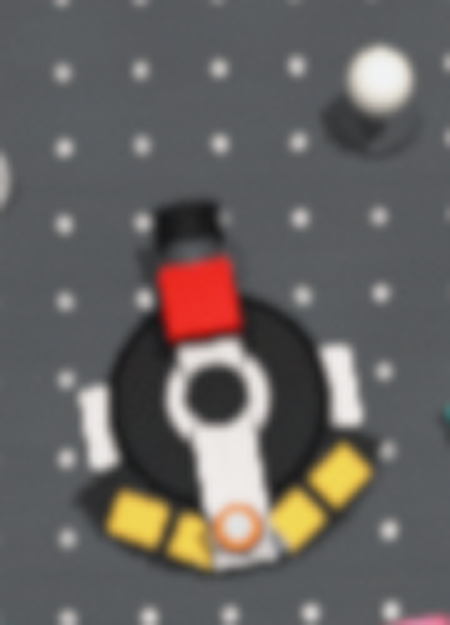

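The crop shows the ring at about (237.6,215.4) full-frame and the pivot at about (233.4,188.6). The left brass notch gap is at about (224,216) and the right one at about (253,210). I'll move above the ring with the finger closing line tangential to the arc, then look from close by.

Emit:
{"api": "drive_tool", "payload": {
  "series": [
    [[-0.428,-0.304,0],-33,0.06],
    [[-0.428,-0.304,0],-33,0.06],
    [[-0.428,-0.304,0],-33,0.06],
    [[-0.428,-0.304,0],-33,0.06],
    [[-0.428,-0.304,0],-33,0.06],
    [[-0.428,-0.304,0],-33,0.06],
    [[-0.428,-0.304,0],-33,0.06],
    [[-0.428,-0.304,0],-33,0.06],
    [[-0.428,-0.304,0],-33,0.06],
    [[-0.428,-0.304,0],-33,0.06],
    [[-0.428,-0.304,0],-33,0.06],
    [[-0.428,-0.304,0],-33,0.06],
    [[-0.428,-0.304,0],-33,0.06],
    [[-0.428,-0.304,0],-33,0.06],
    [[-0.428,-0.304,0],-33,0.06],
    [[-0.428,-0.304,0],-33,0.06]
  ]
}}

```text
time_s: 1.8
position: [0.4917, 0.0408, 0.2315]
tool_rot: [[-0.991, -0.136, 0.0], [-0.136, 0.991, -0.0], [-0.0, -0.0, -1.0]]
ft_force: [-0.7, 0.3, -0.0]
grip_width: 0.0603
gripper_force: 0.0
```

```bash
python3 - <<'E'
from h import *
d=cam('wrist');save(d,'w1.png');o=env.observe();print(o['position'],o['tool_rot'],o['ft_force'],o['time_s']);print(-d['R'].T@d['t'],d['K'][0,0])
E
```

```text
[0.49173901 0.04067014 0.23149567] [[-9.90685576e-01 -1.36169147e-01  2.30342420e-04]
 [-1.36169153e-01  9.90685602e-01 -1.02131843e-05]
 [-2.26806199e-04 -4.14835867e-05 -9.99999973e-01]] [ 0.24999731 -0.70065413  0.86943823] 1.85
[0.41355318 0.03080632 0.3736823 ] 310.022678652975
```

View pics/w1.png

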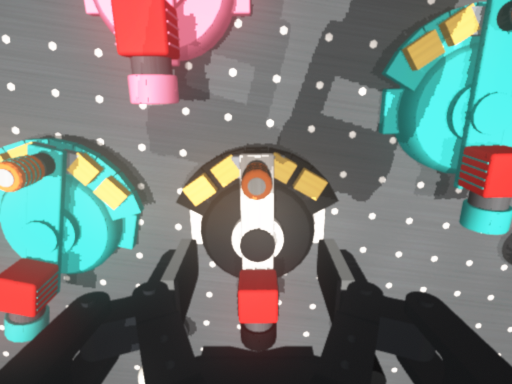

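The wrist view shows the ring top at (258,184), the pivot hub at (258,244) and brass pairs on both sides. The target gap, on the right (+y), is at about (297,176). Next I'll measure these.

```bash
cat > m.py <<'E'
from h import *
d=cam('wrist');hsv=cv2.cvtColor(d['img'],cv2.COLOR_RGB2HSV).astype(int);P=world(d)
H,S,V=hsv[...,0],hsv[...,1],hsv[...,2]
box=np.zeros(H.shape,bool);box[145:275,175:345]=1
m=box&(P[...,2]>.109)&(P[...,2]<.12)&(np.arange(512)[None]<290)&(np.arange(384)[:,None]<215)
print('ring top n',m.sum(), cv2.minEnclosingCircle(P[m][:,:2].astype(np.float32)), P[m].mean(0))
b=box&(H>17)&(H<30)&(S>120)&(V>120)
n,l,s,c=cv2.connectedComponentsWithStats(b.astype(np.uint8))
k=box&(V<50)&(np.hypot(np.arange(512)[None]-258,np.arange(384)[:,None]-244)<20)
kc=np.argwhere(k).mean(0)[::-1]; hz=np.median(P[k][:,2]); print('hub',kc,hz,ray(d,*kc,hz))
r=box&((H<=4)|(H>176))&(S>150)&(P[...,2]>.1);print('red')
if len(P[box&(P[...,2]>.1)]): pass
for i in range(1,n):
    if s[i,4]>20:
        pts=np.argwhere(l==i)[:,::-1]
        w=np.array([ray(d,*p,.046)[:2] for p in pts])
        print(c[i].round(1),s[i,4],ray(d,*c[i],.046).round(4),np.median(P[l==i][:,2]).round(4))
        piv=np.array([.576,.0515])
        a=np.degrees(np.arctan2(*(piv-w).T[::-1])); rr=np.hypot(*(w-piv).T)
        q=abs(rr-.085)<.006
        print('   ang range at r85',np.percentile(a[q],[1,99]) if q.any() else None, 'r',rr.min(),rr.max())
E
python3 m.py
```

```text
ring top n 738 ((0.4948616027832031, 0.04147076606750488), 0.014088237658143044) [0.49401072 0.04138573 0.11351258]
hub [nan nan] nan [nan nan nan]
red
[283.6 168.2] 450 [0.4926 0.0706 0.046 ] 0.0454
   ang range at r85 [-20.53874334  -5.83986875] r 0.07087162829742925 0.09934437507976362
[221.1 169.1] 95 [0.503  0.0033 0.046 ] 0.0399
   ang range at r85 [39.44747928 40.72154281] r 0.06864782280058898 0.09949344040861764
[310. 184.] 640 [0.5065 0.1025 0.046 ] 0.0454
   ang range at r85 [-48.64387575 -25.6005457 ] r 0.07130461456707661 0.10156516923770594
[204.  181.9] 107 [ 0.5201 -0.014   0.046 ] 0.0422
   ang range at r85 [44.85483441 47.18790877] r 0.06929826440787677 0.09877533091858852
[193.1 199.7] 27 [ 0.5426 -0.0243  0.046 ] 0.0336
   ang range at r85 [66.08182015 69.89895006] r 0.07222056147471244 0.0972929994571521m.py:10: RuntimeWarning: Mean of empty slice.
  kc=np.argwhere(k).mean(0)[::-1]; hz=np.median(P[k][:,2]); print('hub',kc,hz,ray(d,*kc,hz))
  ret = um.true_divide(
  return _methods._mean(a, axis=axis, dtype=dtype,
  ret = ret.dtype.type(ret / rcount)
```

Emit:
{"api": "drive_tool", "payload": {
  "series": [
    [[-0.002,0,0.02],0,0.06],
    [[-0.002,0,0.04],0,0.06],
    [[-0.002,0,0.06],0,0.06],
    [[-0.002,0,0.08],0,0.06],
    [[-0.002,0,0.1],0,0.06],
    [[-0.002,0,0.115],0,0.06],
    [[-0.002,0,0.128],0,0.06],
    [[-0.002,0,0.138],0,0.06],
    [[-0.002,0,0.145],0,0.06],
    [[-0.002,0,0.145],0,0.045],
    [[-0.002,0,0.145],0,0.045],
    [[-0.002,0,0.145],0,0.045]
  ],
  "newtons": 20
}}

```text
time_s: 3.1
position: [0.4943, 0.0401, 0.0869]
tool_rot: [[-0.991, -0.135, 0.001], [-0.135, 0.991, -0.0], [-0.001, -0.0, -1.0]]
ft_force: [-0.3, -0.7, 0.1]
grip_width: 0.0452
gripper_force: 0.0
```

```bash
python3 - <<'E'
from h import *
d=cam('wrist');P=world(d);o=env.observe();print(o['position'],o['ft_force'],o['grip_width'])
m=(P[...,2]>.108)&(P[...,2]<.118);m[:100]=0
q=P[m]; R=np.array(o['tool_rot']);t=(q-o['position'])@R
hsv=cv2.cvtColor(d['img'],cv2.COLOR_RGB2HSV).astype(int)
orange=(hsv[...,1]>120)&(hsv[...,0]>4)&(hsv[...,0]<17)&m
n=(np.abs(t[:,0])<.03)&(np.abs(t[:,1])<.018); print('top pts in tool',n.sum(),t[n].mean(0),t[n].min(0),t[n].max(0),cv2.minEnclosingCircle(t[n][:,:2].astype(np.float32)))
c=d['img'][150:384,80:440];cv2.imwrite('pics/w2.png',cv2.cvtColor(cv2.resize(c,None,fx=2,fy=2),cv2.COLOR_RGB2BGR))
E
```

```text
[0.49430899 0.0400938  0.08685632] [-0.33635807  0.17484411 -0.01904916] 0.044959794800674316
top pts in tool 2869 [ 0.00150814  0.00116215 -0.02653516] [-0.01350861 -0.01261228 -0.02955361] [ 0.01345576  0.01490239 -0.02116502] ((-0.0007587096770294011, 0.0009657308692112565), 0.014284441247582436)
```

View pics/w2.png

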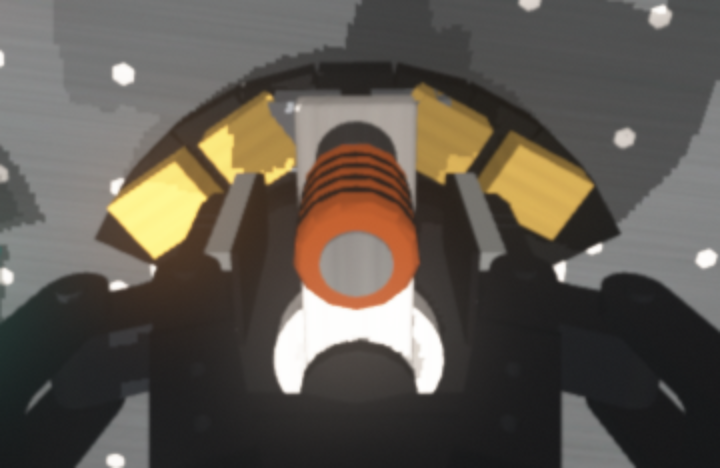

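The ring sits between the pads: ring centre at crop x≈358, pad midpoint ≈357. I'll close gently in stages and watch the side force.

Emit:
{"api": "drive_tool", "payload": {
  "series": [
    [[0,0.0004,0],0,0.036],
    [[0,0.0004,0],0,0.033],
    [[0,0.0004,0],0,0.031],
    [[0,0.0004,0],0,0.03],
    [[0,0.0004,0],0,0.03],
    [[0,0.0004,0],0,0.03]
  ],
  "newtons": 20
}}

```text
time_s: 3.75
position: [0.494, 0.0405, 0.0863]
tool_rot: [[-0.991, -0.135, -0.0], [-0.135, 0.991, 0.0], [0.0, 0.0, -1.0]]
ft_force: [-0.9, 0.0, -0.9]
grip_width: 0.0302
gripper_force: 0.0
```

No side force, so it is centred within about 1 mm. Closing now.

Emit:
{"api": "drive_tool", "payload": {
  "series": [
    [[0,0,0],0,0.028],
    [[0,0,0],0,0.026],
    [[0,0,0],0,0.024],
    [[0,0,0],0,0.024],
    [[0,0,0],0,0.024]
  ],
  "newtons": 20
}}

```text
time_s: 4.25
position: [0.494, 0.0405, 0.0864]
tool_rot: [[-0.991, -0.135, 0.0], [-0.135, 0.991, -0.0], [-0.0, -0.0, -1.0]]
ft_force: [-1.4, -0.3, 1.6]
grip_width: 0.0274
gripper_force: 19.7
```

Emit:
{"api": "drive_tool", "payload": {
  "series": [
    [[0,0,0],0,0.022],
    [[0,0,0],0,0.022],
    [[0,0,-0.0015],0,0.022],
    [[0,0,-0.003],0,0.022],
    [[0,0,-0.0045],0,0.022],
    [[0,0,-0.006],0,0.022],
    [[0,0,-0.0075],0,0.022],
    [[0,0,-0.009],0,0.022],
    [[0,0,-0.0105],0,0.022],
    [[0,0,-0.0115],0,0.022],
    [[0,0,-0.0115],0,0.022],
    [[0,0,-0.0115],0,0.022]
  ],
  "newtons": 40
}}

```text
time_s: 5.45
position: [0.4939, 0.0405, 0.0978]
tool_rot: [[-0.991, -0.135, -0.0], [-0.135, 0.991, 0.0], [0.0, 0.0, -1.0]]
ft_force: [3.2, -1.7, -11.8]
grip_width: 0.0263
gripper_force: 40.0
```

```bash
cat > rt.py <<'E'
from h import *
d=cam('wrist');P=world(d);o=env.observe();R=np.array(o['tool_rot'])
t=(P-o['position'])@R
# ring top: points near the tool axis above the bracket
m=(np.hypot(t[...,0],t[...,1])<.011)&(P[...,2]>.1)&(P[...,2]<.14)
z=P[...,2][m]; print('ring top z',np.percentile(z,[50,80,90]).round(4),m.sum(),'pos',np.round(o['position'],4),'ft',np.round(o['ft_force'],1),'w',round(o['grip_width'],4))
c=t[m];print('top centre in tool xy',c[c[:,2]<np.percentile(c[:,2],60)].mean(0).round(4))
E
python3 rt.py
```

```text
ring top z [0.1252 0.1259 0.1261] 1767 pos [0.4939 0.0405 0.0978] ft [  3.3  -0.3 -12.3] w 0.0266
top centre in tool xy [-0.0004  0.0004 -0.0279]
```

Emit:
{"api": "drive_tool", "payload": {
  "series": [
    [[-0.0001,0.0041,0],2.75,0.022],
    [[-0.0004,0.0081,0],5.5,0.022],
    [[-0.0009,0.0122,0],8.25,0.022],
    [[-0.0016,0.0162,0],11,0.022],
    [[-0.0024,0.0202,0],13.75,0.022],
    [[-0.0035,0.0241,0],16.5,0.022],
    [[-0.0048,0.028,0],19.25,0.022],
    [[-0.0062,0.0318,0],22,0.022],
    [[-0.0078,0.0356,0],24.75,0.022],
    [[-0.0096,0.0392,0],27.5,0.022],
    [[-0.0096,0.0392,0],27.5,0.022],
    [[-0.0096,0.0392,0],27.5,0.022]
  ]
}}

```text
time_s: 6.7
position: [0.4978, 0.0807, 0.0976]
tool_rot: [[-0.942, 0.337, -0.001], [0.337, 0.942, 0.0], [0.001, -0.0, -1.0]]
ft_force: [1.6, 0.3, -11.2]
grip_width: 0.0264
gripper_force: 40.1
```

```bash
python3 rt.py; python3 - <<'E'
from h import *
d=cam('wrist');c=d['img'][150:384,80:440];cv2.imwrite('pics/w3.png',cv2.cvtColor(cv2.resize(c,None,fx=2,fy=2),cv2.COLOR_RGB2BGR))
E
```

```text
ring top z [0.125  0.1257 0.126 ] 1744 pos [0.4977 0.0807 0.0976] ft [  0.6   0.7 -11.7] w 0.0267
top centre in tool xy [-0.0002  0.0009 -0.0279]
```

View pics/w3.png

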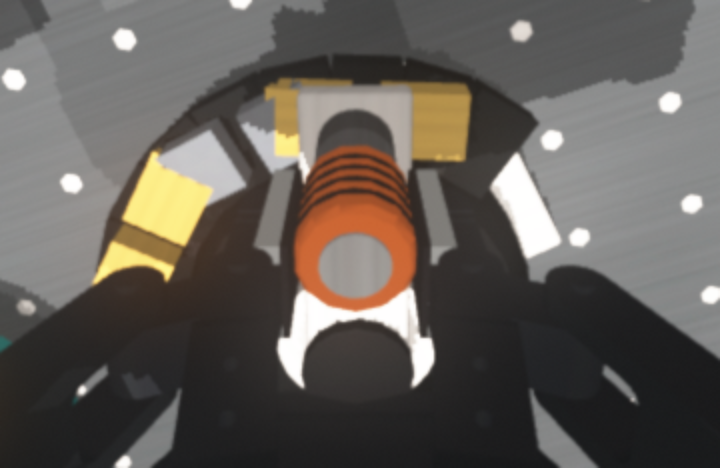

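The gap edges are at crop x≈352 and 382 and the bracket centre is at ≈356, so the notch lies about 2° further on. I'll lower almost to the track, let the ring go, then nudge it along with the loosely open fingers so the spring drops the pin by itself.

Emit:
{"api": "drive_tool", "payload": {
  "series": [
    [[0,0,0.001],0,0.022],
    [[0,0,0.002],0,0.022],
    [[0,0,0.003],0,0.022],
    [[0,0,0.003],0,0.022],
    [[0,0,0.003],0,0.031],
    [[0,0,0.003],0,0.031],
    [[0,0,0.003],0,0.031],
    [[0,0,0.003],0,0.031],
    [[0,0,0.003],0,0.031]
  ]
}}

```text
time_s: 7.7
position: [0.4984, 0.0806, 0.0951]
tool_rot: [[-0.941, 0.338, 0.001], [0.338, 0.941, -0.0], [-0.001, 0.0, -1.0]]
ft_force: [-0.7, 0.2, 0.7]
grip_width: 0.0313
gripper_force: 0.0
```

```bash
python3 rt.py
```

```text
ring top z [0.1215 0.1221 0.1224] 1716 pos [0.4983 0.0806 0.095 ] ft [0.4 0.2 0. ] w 0.031
top centre in tool xy [ 0.0002  0.0007 -0.027 ]
```

Emit:
{"api": "drive_tool", "payload": {
  "series": [
    [[0,0.0005,0],0.34,0.031],
    [[0,0.001,0],0.67,0.031],
    [[0,0.0015,0],1.0,0.031],
    [[0,0.002,0],1.35,0.031],
    [[0,0.0025,0],1.7,0.031]
  ]
}}

```text
time_s: 8.25
position: [0.499, 0.0826, 0.0948]
tool_rot: [[-0.931, 0.366, -0.0], [0.366, 0.931, -0.001], [-0.0, -0.001, -1.0]]
ft_force: [-1.1, -4.6, 0.1]
grip_width: 0.031
gripper_force: 2.5
```

```bash
python3 rt.py
```

```text
ring top z [0.1214 0.1221 0.1224] 1716 pos [0.499  0.0826 0.0948] ft [-1.  -4.5  0.4] w 0.0312
top centre in tool xy [ 0.0002 -0.0002 -0.0271]
```

Contact: it drags at about 4.6 N, as expected. Continuing in small steps.

Emit:
{"api": "drive_tool", "payload": {
  "series": [
    [[0,0.0005,0],0.34,0.031],
    [[0,0.001,0],0.67,0.031],
    [[0,0.0015,0],1.0,0.031]
  ]
}}

```text
time_s: 8.6
position: [0.4995, 0.0843, 0.0946]
tool_rot: [[-0.924, 0.383, -0.0], [0.383, 0.924, 0.0], [0.0, -0.0, -1.0]]
ft_force: [-0.5, -0.7, -1.8]
grip_width: 0.031
gripper_force: 0.8
```

```bash
python3 rt.py
```

```text
ring top z [0.1153 0.1159 0.1162] 1596 pos [0.4995 0.0846 0.0947] ft [ 0.3 -1.1 -1. ] w 0.0312
top centre in tool xy [ 0.0001 -0.0001 -0.0211]
```

The pin is dropping in: the ring top is down 6 mm and the side force is gone. I'll stop pushing and open the fingers.

Emit:
{"api": "drive_tool", "payload": {
  "series": [
    [[0,0,0],0,0.034],
    [[0,0,0],0,0.04],
    [[0,0,0],0,0.05],
    [[0,0,0],0,0.05],
    [[0,0,0],0,0.05],
    [[0,0,0],0,0.05]
  ]
}}

```text
time_s: 9.25
position: [0.4996, 0.0844, 0.0948]
tool_rot: [[-0.924, 0.382, -0.0], [0.382, 0.924, 0.0], [0.0, 0.0, -1.0]]
ft_force: [0.1, -0.0, -0.7]
grip_width: 0.05
gripper_force: 0.0
```

```bash
python3 rt.py
```

```text
ring top z [0.1141 0.1147 0.1151] 1574 pos [0.4996 0.0844 0.0948] ft [ 0.1 -0.8 -0.5] w 0.0497
top centre in tool xy [ 0.      0.     -0.0197]
```

Emit:
{"api": "drive_tool", "payload": {
  "series": [
    [[0,0,-0.01],0,0.05],
    [[0,0,-0.025],0,0.05],
    [[0,0,-0.05],0,0.05],
    [[0,0,-0.08],0,0.05],
    [[0,0,-0.11],0,0.05],
    [[0,0,-0.137],0,0.05],
    [[0,0,-0.137],0,0.05],
    [[0,0,-0.137],0,0.05],
    [[0,0,-0.137],0,0.05]
  ]
}}

```text
time_s: 10.2
position: [0.4991, 0.0844, 0.231]
tool_rot: [[-0.924, 0.382, -0.002], [0.382, 0.924, 0.0], [0.002, -0.001, -1.0]]
ft_force: [0.3, 0.3, -0.5]
grip_width: 0.0497
gripper_force: 0.0
```

```bash
python3 m.py 2>/dev/null | head -1; python3 rt.py;  python3 - <<'E'
from h import *
d=cam('wrist');save(d,'w4.png')
E
```

```text
ring top n 745 ((0.4997318983078003, 0.08438432961702347), 0.013948662206530571) [0.49893934 0.08483791 0.11356011]
ring top z [0.114  0.1147 0.1151] 479 pos [0.4992 0.0844 0.2309] ft [-0.8 -0.6  0.6] w 0.0496
top centre in tool xy [-1.000e-04  4.000e-04  1.164e-01]
```

View pics/w4.png

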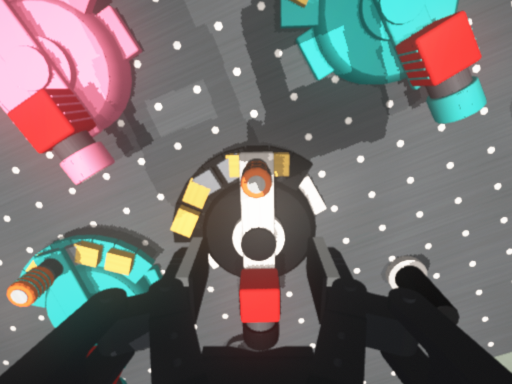

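The ring top is back at its initial home height (0.1136 m now, 0.1135 m at the start). The bracket at (258,180) sits between the two brass plates of the target block, and the gripper is clear. Handing in.

```bash
python3 -c "
from rig import env
print(env.close_job())"
```

```text
the job is handed in; nothing more can be done
None
```

The camera now points to the white ball's side (stage −y), the ring's pin is fully home in that side's brass notch, and the job was handed in at about 10 s with the gripper clear.

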